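Check test prints under the pointer of an x-y stage

ROBOT

A 7-joint arm with a two-finger parallel gripper is mounted at the origin on the work surface. World frame = base frame: x ahead of the robot, y to its left, z up, the work surface at z = 0. Lengths are in mm, angles in rad, forces in N, time in s.
With the tool pointing down it reaches from about 400 to 900 mm from the base axis. Payload 5.6 kg.
Tool frame: the origin (TCP) lies midway between the tips of the shut fingers; the grasp point (between the pads) lies 19 mm behind it; x points along the fingers, y is the direction in which the jaws open and shut, and the axes are right-handed (so a half turn about x gives the same grasp; the last joint's range is limited). The gripper opens to 92 mm and grips with 3 to 60 N. Pads are 20 mm wide; open, the fingers measure 128 mm over their backs; the gripper's body (75 mm by 189 mm) begins 69 mm behind the grasp point.
Start: joints at [1.187, 0.468, -0.012, 1.603, 0.006, 1.071, -0.056], TCP at [217.216, -612.639, 214.592] pointing down, gripper open.
Joint ranges: [-2.53, 2.53], [-0.31, 2.02], [-1.57, 1.55], [0.28, 2.44], [-1.29, 4.43], [0.15, 1.84], [-2.92, 2.92]. Speed limits (rad/s): [2.57, 2.57, 3.14, 3.14, 3.14, 3.14, 3.14].

INTERFACE

Orientations are given as a rotation vector (axis times angle).
In Python, from cell import robot, grip, kin, viewer gives the robot as it stands. Calls block until the motion is done:
- robot.movep(position, orientation): joint-space move of the TCP to a pose.
- robot.servo_line(position, feed=150, rotation=None): straight line of the TCP; rotation=None keeps the orientation; feed is the mean speed in mm/s.
- robot.goto_joints(angles): joint-space move.
- grip(opening, newtons=None): opening from 0.0 (shut) to 1.0 (fully open); newtons is the grip in N (None keeps the last); returns when the fingers have stopped.
- robot.hold(seconds).
- kin.ik(position, orientation): joint angles nearest the present ones, or None.
- robot.observe(): the state.
- viewer.read_camera(name): name is "scene" or "top"; returns the picture (480x640x3 uint8, red, green, blue); there is no depth.
- viewer.camera_info(name): a dict with "camera_matrix" (3x3 intrinsics, pixels), "R" (3x3) and "t" (3): a world point X has camera coordinates R X + t. Camera axes: x right, y down, z forward; pixel columns grow to the right and rows downward; lengths in mm; the calibration is good to about 2 mm. A picture is of the moment at which its call begins. camera_info takes no time and is no camera call.
A pose or a line that the arm cannot do raises robot.IKError and nothing moves.
- robot.job_done(): hands the job in, once; it reports no verdict.
Trained networks look in the newest picture that a camera, given by its name, has taken for a name from the list of things; names that differ only in an ending like _2 or _b are one class to them, and where a whole thing is asked for, a point or a joint stands for the part that bears it (a point fixed in the world has none). Each returns a list of dicts, best first, with "confidence" (0 to 1); they miss things now and then, are a little off and sometimes report something else, mostly with a low value. They report only what shows in the picture. A call takes as long as a camera call. They do not tell look-alikes from the thing itself.
- viewer.silhouettes(name, camera): "mask" (480x640 bool, what is visible of it).
- viewer.pinpoint(name, camera): "at" ([x, y, z] in mm, in the coordinates of the camera as it stood for that picture, good to about 4 mm: a listed point, or the origin of a listed thing).
The state is a dict: "t": time; "joints": joint angles; "joint_velocities": joint speeds; "joint_torque": joint torques, N m; "tcp_pos": TCP position; "tcp_rot": TCP orientation; "contact_force": force on the tool from outside, world axes, zero at the start; "wrist_torque": the same for the moment, N m; "grip_width": opening from 0.0 (shut) to 1.0 (fully open).
Only numpy, scipy, OpenCV 4.12 (cv2) and the standard library are available. Lean on these libraries where they do the work, as an engineer would, in place of code of your own. Each camera call takes 0.05 s, during which the arm holds its last target. There are 200 camera calls.

TASK

Lay every test print that is out on the table flat into a nest of the stage's carrier, one to a nest, then tip the spring-hinged loupe over so that it snaps across above the pointer. With the loupe over, slide the carrier so that each print's nib comes to rest straight under the pointer tip for about a second, one print after another from the longest to the shortest. Finally leave the loupe snapped back the way it was, the carrier pulled fully back to its front stop, and the prints lying in their nests, without disturbing the other things on the bench.

Things in the scene. Friction and masses are not known exactly. Their poses are not given: they have to be found in the camera images.
- print_a: Test print: plain grey block 92 long (x) x 36 wide (y) x 24 high (z) mm, a pointed nib 5 mm high at the centre of its top. Lengths 92, 80, 68, 56 mm exist; three or four prints are present. Origin: centre of the underside, straight below the nib. Starts flat on the table, left or right of the stage. 40 to 130 g. Grip it across its width.
- print_b: Test print: plain grey block 80 long (x) x 36 wide (y) x 24 high (z) mm, a pointed nib 5 mm high at the centre of its top. Lengths 92, 80, 68, 56 mm exist; three or four prints are present. Origin: centre of the underside, straight below the nib. Starts flat on the table, left or right of the stage. 40 to 130 g. Grip it across its width.
- print_c: Test print: plain grey block 68 long (x) x 36 wide (y) x 24 high (z) mm, a pointed nib 5 mm high at the centre of its top. Lengths 92, 80, 68, 56 mm exist; three or four prints are present. Origin: centre of the underside, straight below the nib. Starts flat on the table, left or right of the stage. 40 to 130 g. Grip it across its width.
- print_d: Test print: plain grey block 56 long (x) x 36 wide (y) x 24 high (z) mm, a pointed nib 5 mm high at the centre of its top. Lengths 92, 80, 68, 56 mm exist; three or four prints are present. Origin: centre of the underside, straight below the nib. Starts flat on the table, left or right of the stage. 40 to 130 g. Grip it across its width.
- stage: Fixed stage: dark steel base, stage x -135 to 245, y +-90 mm. Origin on the table; stage x points away from the robot, y left, z up. A post (132 mm high) at x 225 carries a slim arm (top 112 mm high) to the pointer at x 110, y 0. The aluminium carrier plate (182 x 292 mm in x, y; nests on top) rides on crossed slides in stage x and y.
- pointer_tip (a point): Lower end of the fixed, downward brass pointer: 76 mm above the table, 7 mm above the nib of a print lying in a nest. A print is under it when its origin agrees in world x and y.
- slide_x (a joint): Carrier slide along stage x, away from the robot: 0 = front stop (for loading; nests clear of pointer and loupe), 0.14 = far stop, m. At 0.115 the nests' centres are level with the pointer. 1 N of friction; stays where left.
- slide_y (a joint): Carrier slide along stage y (to the left): -0.12 to 0.12 m, 0 = centred. 1 N of friction; stays where left.
- grip_post (a point): On the axis of the carrier's upright black grip post, 85 mm above the table; moves with the carrier. The post is a cylinder 22 mm in diameter, from the plate (40 mm above the table) up to 100 mm, on the robot's side, 105 mm before the line of the nests' centres, midway. Hold it from above to move the carrier.
- nest0 (a point): Centre of the floor of the carrier's rightmost (-y) nest, 40 mm above the table (axes as the stage's). Four nests alike, 70 mm apart along stage y, each a pocket 98 long (stage x) x 42 wide (y) mm inside walls 4 mm thick, 7 mm high. Any print fits any nest lengthwise, one to a nest.
- nest1 (a point): Centre of the floor of the carrier's second from right nest, 40 mm above the table (axes as the stage's). Four nests alike, 70 mm apart along stage y, each a pocket 98 long (stage x) x 42 wide (y) mm inside walls 4 mm thick, 7 mm high. Any print fits any nest lengthwise, one to a nest.
- nest2 (a point): Centre of the floor of the carrier's second from left nest, 40 mm above the table (axes as the stage's). Four nests alike, 70 mm apart along stage y, each a pocket 98 long (stage x) x 42 wide (y) mm inside walls 4 mm thick, 7 mm high. Any print fits any nest lengthwise, one to a nest.
- nest3 (a point): Centre of the floor of the carrier's leftmost (+y) nest, 40 mm above the table (axes as the stage's). Four nests alike, 70 mm apart along stage y, each a pocket 98 long (stage x) x 42 wide (y) mm inside walls 4 mm thick, 7 mm high. Any print fits any nest lengthwise, one to a nest.
- loupe (a joint): Tilt of the loupe, a black-framed lens plate 60 mm wide (stage x), 7 thick, 96 long from hinge to tab end. 0 = stowed, leaning 0.96 rad from upright to stage +y, away from the pointer; 1.92 = over the pointer, leaning as far to -y. Snap point upright (0.96): springs to the stop it leans to; 4 N at the tab. Push the tab level from outside, past upright.
- loupe_hinge (a point): Middle of the loupe's hinge axle, which lies along stage x, 120 mm above the table, at stage x 110, y 45 mm. The lens plate stands up from here.
- loupe_tip (a point): Middle of the end edge of the loupe's tab (26 mm wide); 55 mm higher than the hinge and 79 mm to its side at either stop; 96 mm above the hinge when upright.
- cleaner: Bystander: plastic bottle 66 mm across, 180 mm high. Origin: underside centre.
- cup: Bystander: white mug, 80 mm across, 90 mm high. Origin: underside centre.
- scraper: Bystander: flat bed scraper with a wooden handle, about 200 mm long, lying on the right.
- driver: Bystander: screwdriver about 200 mm long, lying on the left.
- tray: Bystander: open white tray 130 x 100 x 35 mm. Origin: underside centre.
- disc: Bystander: printed white round disc with a boss, 60 mm across, 18 mm high, lying near the prints on the left.
- funnel: Bystander: printed blue funnel shape, 64 mm across, 40 mm high, near the prints on the right.
Things that resemble listed ones, but are neither listed nor needed, are in the scene too. Leave any brown or pink look-alike of the print_c alone.

How it is judged:
By the outcome, as a careful person would: the job done as asked, in the order asked, and still so for the second after the job is handed in, with the robot touching nothing.
Of print_a, print_b, print_c, print_d only 3 to 4 are there at a start; the rules pass over those that are not, and their reading is None.
At some moment in a run one of print_a, print_b, print_c, print_d may be knocked a few centimetres aside while the robot is not near it.
Once in a run the grip may slacken for a moment while it holds something.
It also fails if it takes over 210 s, if anything falls off the work surface, if the arm or the gripper's body presses on something with over 40 N, if the wrist force passes 120 N, or if a joint passes its speed limit or range.

## Working session

There is one attempt and no reset: what is moved stays moved. The work goes in short steps, each a Python script; the robot and the scene stay as the last script left them, time stands still between calls to the robot, and variables do not carry over. Pictures are saved under pics/ and viewed, about 12 in all and at most 16, crops included, and the job is handed in when it is done.

```bash
ls; mkdir -p pics
python3 - <<'E'
from cell import robot, grip, kin, viewer
import cv2, numpy as np
for c in ("scene","top"):
    im=viewer.read_camera(c); cv2.imwrite(f"pics/{c}0.png",im[:,:,::-1])
    i=viewer.camera_info(c); R=np.array(i["R"]);t=np.array(i["t"]); print(c,i["camera_matrix"],R.round(3).tolist(),(-R.T@t).round(0))
s=robot.observe(); print(s)
E
```

```text
pics
scene [[604.30168193   0.         319.23364119]
 [  0.         604.30168193 229.71810823]
 [  0.           0.           1.        ]] [[0.718, 0.696, 0.019], [0.439, -0.431, -0.789], [-0.541, 0.574, -0.614]] [1452. -996. 1193.]
top [[599.76522094   0.         317.9072401 ]
 [  0.         599.76522094 237.82542183]
 [  0.           0.           1.        ]] [[-0.001, -1.0, 0.001], [-0.978, 0.001, -0.207], [0.207, -0.001, -0.978]] [ 141.   -6. 1747.]
{'t': 0.1, 'joints': array([ 1.18700211,  0.46825473, -0.011603  ,  1.60347682,  0.00602988,
        1.07140685, -0.056323  ]), 'joint_velocities': array([ 0.00036604, -0.00262138, -0.00063832, -0.00280219,  0.00076819,
        0.00014658,  0.00132668]), 'joint_torque': array([ 1.71153562e-03, -5.21642089e+01, -1.20644626e-02, -2.44364512e+01,
       -5.67459560e-02,  1.39914936e-02,  4.81296956e-05]), 'tcp_pos': array([ 217.01700183, -612.17579958,  213.78056986]), 'tcp_rot': array([ 2.03668194,  0.3519453 , -2.03748953]), 'contact_force': array([ 0.00080526, -0.06812321,  0.51399881]), 'wrist_torque': array([ 0.03550235,  0.00405615, -0.04741569]), 'grip_width': 0.9982090280330543}
```

View pics/top0.png

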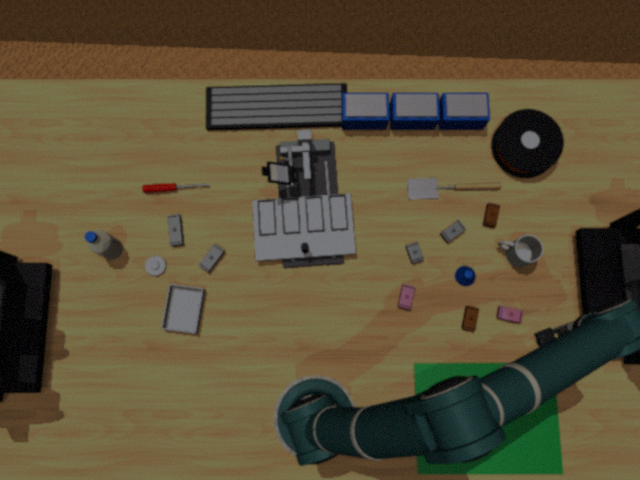

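View pics/scene0.png

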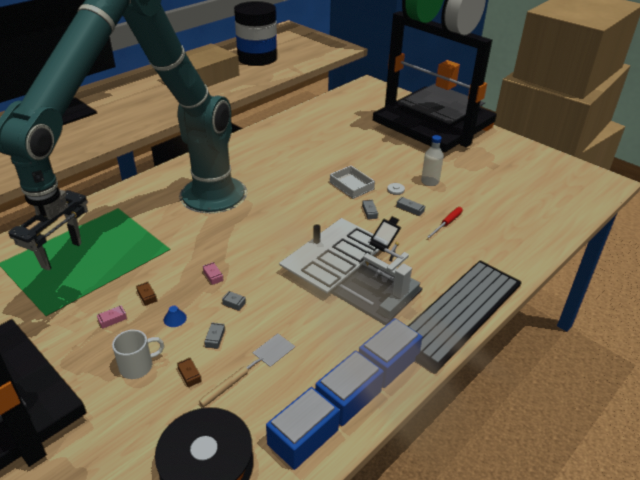

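```bash
cat > h.py <<'E'
from cell import robot, grip, kin, viewer
import cv2, numpy as np
def cam(c):
    i=viewer.camera_info(c); return np.array(i["camera_matrix"]),np.array(i["R"]),np.array(i["t"]).ravel()
def w(c,p):
    K,R,t=cam(c); return R.T@(np.array(p)-t)
def px(c,X):
    K,R,t=cam(c); q=K@(R@np.array(X,float)+t); return q[:2]/q[2]
def ray(c,uv,z):
    K,R,t=cam(c); d=R.T@np.linalg.solve(K,[uv[0],uv[1],1]); o=-R.T@t; return o+d*(z-o[2])/d[2]
def tri(a,b):
    # (cam,uv),(cam,uv) -> point, miss distance
    L=[]
    for c,uv in (a,b):
        K,R,t=cam(c); d=R.T@np.linalg.solve(K,[uv[0],uv[1],1]); L.append((-R.T@t,d/np.linalg.norm(d)))
    A=sum(np.eye(3)-np.outer(d,d) for o,d in L); y=sum((np.eye(3)-np.outer(d,d))@o for o,d in L)
    X=np.linalg.solve(A,y); return X,sum(np.linalg.norm((np.eye(3)-np.outer(d,d))@(X-o)) for o,d in L)
def shot(c,f=None):
    im=viewer.read_camera(c)
    if f: cv2.imwrite("pics/"+f,im[:,:,::-1])
    return im
E
python3 - <<'E'
from h import *
for c in ("top","scene"):
    shot(c)
    for n in ("print_a","print_b","print_c","print_d","stage","pointer_tip","grip_post","nest0","nest1","nest2","nest3","loupe_hinge","loupe_tip"):
        for d in viewer.pinpoint(n,c):
            X=w(c,d["at"]); print(c,n,round(d["confidence"],2),X.round(0),px(c,X).round(0))
E
```

```text
top print_a 0.91 [ 271. -446.   -4.] [469. 319.]
top print_a 0.8 [531. 417.  -1.] [176. 231.]
top print_a 0.55 [446. 307.   4.] [211. 259.]
top print_a 0.54 [ 522. -408.   -3.] [452. 234.]
top print_a 0.51 [ 334. -257.   -1.] [404. 297.]
top print_a 0.49 [ 464. -290.    0.] [414. 253.]
top print_b 0.91 [ 271. -446.   -4.] [469. 319.]
top print_b 0.8 [531. 417.  -1.] [176. 231.]
top print_b 0.55 [446. 307.   4.] [211. 259.]
top print_b 0.54 [ 522. -408.   -3.] [452. 234.]
top print_b 0.51 [ 334. -257.   -1.] [404. 297.]
top print_b 0.49 [ 464. -290.    0.] [414. 253.]
top print_c 0.91 [ 271. -446.   -4.] [469. 319.]
top print_c 0.8 [531. 417.  -1.] [176. 231.]
top print_c 0.55 [446. 307.   4.] [211. 259.]
top print_c 0.54 [ 522. -408.   -3.] [452. 234.]
top print_c 0.51 [ 334. -257.   -1.] [404. 297.]
top print_c 0.49 [ 464. -290.    0.] [414. 253.]
top print_d 0.91 [ 271. -446.   -4.] [469. 319.]
top print_d 0.8 [531. 417.  -1.] [176. 231.]
top print_d 0.55 [446. 307.   4.] [211. 259.]
top print_d 0.54 [ 522. -408.   -3.] [452. 234.]
top print_d 0.51 [ 334. -257.   -1.] [404. 297.]
t
[... 3043 characters left out ...]
scene nest1 0.97 [577.  74.  44.] [351. 251.]
scene nest1 0.96 [584. -60.  42.] [322. 273.]
scene nest1 0.6 [583.   3.  39.] [336. 264.]
scene nest1 0.57 [565. 147.  41.] [364. 239.]
scene nest2 0.97 [577.  74.  44.] [351. 251.]
scene nest2 0.96 [584. -60.  42.] [322. 273.]
scene nest2 0.6 [583.   3.  39.] [336. 264.]
scene nest2 0.57 [565. 147.  41.] [364. 239.]
scene nest3 0.97 [577.  74.  44.] [351. 251.]
scene nest3 0.96 [584. -60.  42.] [322. 273.]
scene nest3 0.6 [583.   3.  39.] [336. 264.]
scene nest3 0.57 [565. 147.  41.] [364. 239.]
scene loupe_hinge 0.79 [673.  68. 121.] [377. 246.]
scene loupe_tip 0.79 [667. 146. 178.] [395. 217.]
scene loupe_tip 0.35 [567.  15.   4.] [335. 268.]
```

The images show four grey prints: two on the left (top px 175,230 and 211,258) and two on the right (415,253 and 453,231). Brown and pink look-alikes lie further right and near the robot. The carrier is in front and the loupe leans left. Next I'll fit print lengths and yaws from the masks, and the stage pose from the points.

```bash
cat > fit.py <<'E'
from h import *
from scipy.optimize import minimize, least_squares
def boxpts(x,y,a,L,z0=0,W=36,H=24):
    c,s=np.cos(a),np.sin(a)
    return np.array([[x+c*u-s*v,y+s*u+c*v,z] for u in(-L/2,L/2) for v in(-W/2,W/2) for z in(z0,z0+H)])
def masks(guess,z0=0):
    """grey masks by network for each guess and camera"""
    out=[{} for _ in guess]
    for c in("top","scene"):
        shot(c); ms=[d["mask"] for d in viewer.silhouettes("print_a",c)]
        for i,g in enumerate(guess):
            u,v=px(c,[g[0],g[1],z0+12])
            for m in ms:
                yy,xx=np.nonzero(m)
                if len(xx) and np.hypot(xx.mean()-u,yy.mean()-v)<8: out[i][c]=m
    return out
def iou(m,c,P,S=8):
    yy,xx=np.nonzero(m); x0,y0=xx.min()-6,yy.min()-6; w,h=xx.max()-x0+7,yy.max()-y0+7
    big=np.kron(m[y0:y0+h,x0:x0+w].astype(np.uint8),np.ones((S,S),np.uint8))
    q=np.array([(px(c,p)-[x0,y0]+.5)*S for p in P]).astype(np.float32)
    r=np.zeros_like(big); cv2.fillConvexPoly(r,cv2.convexHull(q).astype(np.int32),1)
    return (big&r).sum()/max(1,(big|r).sum())
def fit(ms,g,z0=0,Ls=(92,80,68,56)):
    res=[]
    for L in Ls:
        best=None
        for a in np.arange(8)*np.pi/8:
            f=lambda p:-sum(iou(m,c,boxpts(p[0],p[1],p[2],L,z0)) for c,m in ms.items())/len(ms)
            v=f((g[0],g[1],a))
            if best is None or v<best[0]: best=(v,a)
        r=minimize(f,(g[0],g[1],best[1]),method="Nelder-Mead",options=dict(initial_simplex=np.array([[g[0],g[1],best[1]],[g[0]+6,g[1],best[1]],[g[0],g[1]+6,best[1]],[g[0],g[1],best[1]+.2]]),maxiter=120))
        res.append((round(-r.fun,3),L,r.x.round(2).tolist()))
    return sorted(res,reverse=True)
E
cat > a.py <<'E'
from fit import *
G=[(534,417),(448,306),(465,-291),(526,-406)]
for g,m in zip(G,masks(G)):
    print(g,{c:int(x.sum()) for c,x in m.items()}); 
    if m: print(fit(m,g))
# stage fit
obs={"o":[(562,18,-1),(566,16,6)],"p":[(672,25,75),(678,29,80)],"g":[(469,31,83),(471,31,86)],"n0":[(579,-65,41),(584,-60,42)],"n1":[(583,3,39)],"n2":[(573,74,39),(577,74,44)],"n3":[(564,137,41),(565,147,41)],"h":[(671,71,119),(673,68,121)],"t":[(664,143,175),(667,146,178)]}
def model(p):
    x,y,a,sx,sy=p; c=-5+sx
    M={"o":(0,0),"p":(110,0),"g":(c-105,sy),"n0":(c,sy-105),"n1":(c,sy-35),"n2":(c,sy+35),"n3":(c,sy+105),"h":(110,45),"t":(110,45+79)}
    return {k:(x+np.cos(a)*u-np.sin(a)*v,y+np.sin(a)*u+np.cos(a)*v) for k,(u,v) in M.items()}
def res(p):
    m=model(p); return np.concatenate([np.array(o[:2])-m[k] for k,L in obs.items() for o in L])
r=least_squares(res,(562,18,.07,10,10),loss="soft_l1",f_scale=4); print(r.x.round(3)); print(res(r.x).reshape(-1,2).round(0).tolist())
print({k:np.round(v,1).tolist() for k,v in model(r.x).items()})
E
python3 a.py
```

```text
(534, 417) {'top': 385, 'scene': 319}Traceback (most recent call last):
  File "a.py", line 5, in <module>
    if m: print(fit(m,g))
                ~~~^^^^^
  File "fit.py", line 31, in fit
    r=minimize(f,(g[0],g[1],best[1]),method="Nelder-Mead",options=dict(initial_simplex=np.array([[g[0],g[1],best[1]],[g[0]+6,g[1],best[1]],[g[0],g[1]+6,best[1]],[g[0],g[1],best[1]+.2]]),maxiter=120))
    res = _minimize_neldermead(fun, x0, args, callback, bounds=bounds,
                               **options)
    fsim[j] = func(sim[j])
              ~~~~^^^^^^^^
    fx = function(np.copy(x), *(wrapper_args + args))
  File "fit.py", line 28, in <lambda>
    f=lambda p:-sum(iou(m,c,boxpts(p[0],p[1],p[2],L,z0)) for c,m in ms.items())/len(ms)
                ~~~^^^^^^^^^^^^^^^^^^^^^^^^^^^^^^^^^^^^^^^^^^^^^^^^^^^^^^^^^^^^
  File "fit.py", line 28, in <genexpr>
    f=lambda p:-sum(iou(m,c,boxpts(p[0],p[1],p[2],L,z0)) for c,m in ms.items())/len(ms)
                    ~~~^^^^^^^^^^^^^^^^^^^^^^^^^^^^^^^^^
  File "fit.py", line 20, in iou
    q=np.array([(px(c,p)-[x0,y0]+.5)*S for p in P]).astype(np.float32)
                 ~~^^^^^
  File "h.py", line 8, in px
    K,R,t=cam(c); q=K@(R@np.array(X,float)+t); return q[:2]/q[2]
          ~~~^^^
  File "h.py", line 4, in cam
    i=viewer.camera_info(c); return np.array(i["camera_matrix"]),np.array(i["R"]),np.array(i["t"]).ravel()
ValueError: time passes only in moves, steps and waits
```

```bash
sed -i 's/^def cam(c):/import functools\n@functools.cache\ndef cam(c):/' h.py; python3 a.py
```

```text
(534, 417) {'top': 439, 'scene': 296}
[(np.float64(0.864), 92, [534.23, 417.43, 0.17]), (np.float64(0.847), 80, [537.35, 418.7, 0.15]), (np.float64(0.742), 68, [537.48, 417.93, 0.16]), (np.float64(0.631), 56, [531.76, 417.7, 0.16])]
(448, 306) {'top': 393, 'scene': 246}
[(np.float64(0.866), 80, [449.88, 307.38, 2.52]), (np.float64(0.817), 68, [451.27, 308.27, 2.57]), (np.float64(0.785), 92, [451.54, 306.27, 2.48]), (np.float64(0.71), 56, [455.16, 304.51, 2.6])]
(465, -291) {'top': 246, 'scene': 314}
[(np.float64(0.884), 56, [465.79, -287.62, 0.33]), (np.float64(0.746), 68, [464.38, -288.01, 0.32]), (np.float64(0.649), 92, [447.07, -293.47, 0.3]), (np.float64(0.643), 80, [465.5, -287.85, 0.31])]
(526, -406) {'scene': 406}
[(np.float64(0.935), 68, [530.34, -402.95, 2.2]), (np.float64(0.869), 56, [529.75, -402.53, 2.17]), (np.float64(0.83), 80, [527.34, -399.21, 2.22]), (np.float64(0.75), 92, [522.76, -393.29, 2.2])]
[5.65202e+02 1.60490e+01 7.80000e-02 1.66370e+01 2.24960e+01]
[[-3.0, 2.0], [1.0, -0.0], [-3.0, 0.0], [3.0, 4.0], [-1.0, -0.0], [1.0, -0.0], [-4.0, 0.0], [1.0, 5.0], [5.0, -1.0], [1.0, -0.0], [5.0, -0.0], [-3.0, -7.0], [-2.0, 3.0], [-0.0, 2.0], [2.0, -1.0], [-1.0, -5.0], [2.0, -2.0]]
{'o': [565.2, 16.0], 'p': [674.9, 24.6], 'g': [470.4, 31.2], 'n0': [583.2, -65.3], 'n1': [577.8, 4.5], 'n2': [572.3, 74.3], 'n3': [566.9, 144.1], 'h': [671.4, 69.5], 't': [665.2, 148.2]}
```

The lengths come out clearly: 92 and 80 on the left, 56 and 68 on the right. The stage fit residuals are at most 5 mm, apart from one 7 mm outlier. I'll start by pulling the carrier to its front stop, which gives a TCP-based reference.

```bash
cat >> h.py <<'E'
from scipy.spatial.transform import Rotation as Rn
A=0.078; O=np.array([565.2,16.05])
def S(u,v): return O+[np.cos(A)*u-np.sin(A)*v,np.sin(A)*u+np.cos(A)*v]   # stage -> world
def inv(p): d=np.array(p)[:2]-O; return np.array([np.cos(A)*d[0]+np.sin(A)*d[1],-np.sin(A)*d[0]+np.cos(A)*d[1]])
def down(th):
    """tool down, jaws opening along world angle th; of the two half-turns the one nearer in joint 7"""
    out=[]
    for k in(0,np.pi):
        y=np.array([np.cos(th+k),np.sin(th+k),0]); x=np.array([0,0,-1.]); out.append(Rn.from_matrix(np.c_[x,y,np.cross(x,y)]).as_rotvec())
    return out
def pose(p,th):
    q0=robot.observe()["joints"]; c=[(np.abs(q-q0).max(),i) for i,r in enumerate(down(th)) if (q:=kin.ik(list(p),list(r))) is not None and abs(q[6])<2.8]
    if not c: raise Exception(f"no ik {p} {th}")
    return down(th)[min(c)[1]]
def go(p,th): r=pose(p,th); robot.movep(list(p),list(r)); return r
def F(): return np.array(robot.observe()["contact_force"])
def tcp(): return np.array(robot.observe()["tcp_pos"])
E
python3 - <<'E'
from h import *
th=A+np.pi/2
p=S(-93.4+0,22.5)
for q,t in [((*S(-93,22),66),th),((*S(5,105),66),th),((*S(5,-105),66),th),((*S(110,170),160),th),((*S(110,-80),160),th),((534,417,10),.17+np.pi/2),((450,307,10),2.52+np.pi/2),((465,-289,10),.33+np.pi/2),((530,-403,10),2.2+np.pi/2)]:
    print(q,[None if (j:=kin.ik(list(q),list(r))) is None else np.round(j,2).tolist() for r in down(t)])
E
```

```text
(np.float64(470.7685020905045), np.float64(30.736463242351615), 66) [[0.53, 0.56, -0.81, 2.1, 0.61, 0.73, 0.97], [0.26, 0.45, -0.48, 2.11, 0.34, 0.65, -1.94]]
(np.float64(562.0030998439947), np.float64(121.12035656831347), 66) [[0.28, 0.68, -0.74, 1.86, 0.6, 0.84, 0.88], [0.1, 0.6, -0.48, 1.87, 0.38, 0.77, -2.08]]
(np.float64(578.366495575818), np.float64(-88.24114724775046), 66) [[0.59, 0.66, -0.66, 1.84, 0.54, 0.83, 1.3], [0.28, 0.57, -0.24, 1.86, 0.19, 0.74, -1.56]]
(np.float64(661.6189911683671), np.float64(194.10442466300682), 160) [[0.2, 0.76, -0.84, 1.5, 0.59, 1.15, 0.89], [0.07, 0.68, -0.62, 1.51, 0.42, 1.09, -2.13]]
(np.float64(681.0992241824424), np.float64(-55.13546083230739), 160) [[0.51, 0.71, -0.74, 1.52, 0.51, 1.11, 1.31], [0.21, 0.6, -0.27, 1.55, 0.17, 1.02, -1.59]]
(534, 417, 10) [[-0.14, 0.98, -0.9, 1.6, 0.88, 1.01, 0.42], [-0.3, 0.86, -0.62, 1.61, 0.61, 0.87, -2.56]]
(450, 307, 10) [[-1.16, 0.68, 0.66, 2.02, -0.67, 0.67, -2.26], [-0.05, 0.77, -0.81, 1.94, 0.8, 0.78, -0.37]]
(465, -289, 10) [[0.99, 0.71, -0.63, 1.94, 0.64, 0.7, 1.86], [0.59, 0.6, -0.12, 1.97, 0.12, 0.58, -0.85]]
(530, -403, 10) [[0.48, 0.74, 0.17, 1.68, -0.17, 0.73, -1.78], [0.88, 0.78, -0.4, 1.65, 0.4, 0.79, 0.93]]
```

Run:
```python
from h import *
th=A+np.pi/2; p=np.array([470.4,31.2])
t=tcp(); robot.servo_line([t[0],t[1],300],feed=250)
go((*p,250),th); grip(0.6); robot.servo_line([*p,130]); print("F0",F().round(1))
robot.servo_line([*p,66],feed=100); print("down",F().round(1))
grip(0.0,30); o=robot.observe(); print("w",o["grip_width"]*92,"t",o["t"],F().round(1), inv(o["tcp_pos"]).round(1))
d=S(-1,0)-S(0,0); f0=F()
for i in range(15):
    t=tcp(); 
    cmd=p+d*3*(i+1); robot.servo_line([*cmd,66],feed=40); f=F()-f0; print(i,inv(tcp()).round(1),(f[:2]@d).round(1))
    if f[:2]@d<-8: break
```

```text
F0 [-0.1  0.9  1. ]
down [-0.2 -0.3  0.3]
w 21.152306388171613 t 7.8917 [-0.  -1.   1.5] [-93.3  22.3]
0 [-96.6  22.4] 0.8
1 [-99.6  22.5] 0.7
2 [-102.6   22.5] 1.3
3 [-105.7   22.6] 0.4
4 [-108.9   22.6] 0.2
5 [-109.5   22.8] -7.4
6 [-109.4   22.9] -16.0
```

```bash
cat > pp.py <<'E'
from fit import *
import sys
PY=22.8; PX=-109.5   # post in stage frame at front stop
def nest(i): return S(PX+105,PY+70*(i-1.5))
def pick(g,L):
    m=masks([g])[0]; print({c:int(x.sum()) for c,x in m.items()})
    r=fit(m,g,Ls=(L,))[0]; print("fit",r); x,y,a=r[2]
    assert r[0]>.75
    th=a+np.pi/2; go((x,y,140),th); grip(0.65,30); rot=pose((x,y,140),th)
    robot.servo_line([x,y,10],feed=120); f=F(); grip(0.0,30)
    print("grip w",robot.observe()["grip_width"]*92,f.round(1)); robot.servo_line([x,y,150],feed=150)
    print("lift w",robot.observe()["grip_width"]*92); return a
def place(i,a):
    n=nest(i); th=A+np.pi/2
    go((*n,150),th); w=robot.observe()["grip_width"]*92; print("over w",w)
    if w<33: print("LOST"); return
    f0=F(); robot.servo_line([*n,60],feed=120)
    for z in (57,55,53,51.5,50.3):
        robot.servo_line([*n,z],feed=30); f=F()-f0; print(z,f.round(1),end=" ")
        if f[2]>6: break
    grip(0.5); robot.servo_line([*n,130],feed=120); print("t",robot.observe()["t"])
E
cat > b.py <<'E'
from pp import *
g=(float(sys.argv[1]),float(sys.argv[2])); a=pick(g,int(sys.argv[3])); place(int(sys.argv[4]),a)
E
python3 - <<'E'
from h import *
t=tcp(); c=S(-109.3,22.8); robot.servo_line([*c,66],feed=20); print(F().round(1)); grip(0.6); print(inv(tcp())); robot.servo_line([*c,180],feed=150)
E
python3 b.py 534 417 92 3
python3 - <<'E'
from h import *
shot("top","t1.png"); im=cv2.imread("pics/t1.png")[120:290,140:380]; cv2.imwrite("pics/t1c.png",cv2.resize(im,None,fx=3.3,fy=3.3,interpolation=cv2.INTER_CUBIC))
E
```

```text
[ 1.3 -1.6  5.4]
[-109.39398148   22.80156371]
{'top': 464, 'scene': 321}
fit (np.float64(0.881), 92, [534.71, 417.76, 0.14])
grip w 35.74264744717696 [0.1 0.2 0.2]
lift w 35.793172207317085
over w 35.84382416630959
57 [0.9 0.1 0.6] 55 [ 1.2 -0.8  0.3] 53 [-0.2  0.7  0.9] 51.5 [0.6 0.3 1.2] 50.3 [ 0.2 -0.6  0.9] t 20.75
```

View pics/t1c.png

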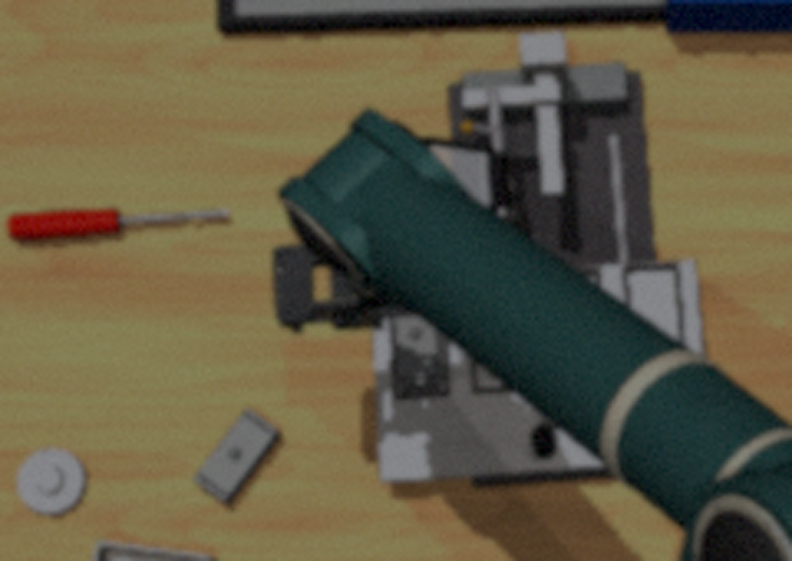

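The crop shows print 92 lying in the leftmost nest, partly under the gripper. Print 80 is still in place (crop 237,455). Continuing with the others.

```bash
python3 b.py 450 307 80 2 && python3 b.py 530 -403 68 0
```

```text
{'top': 368, 'scene': 135}
fit (np.float64(0.708), 80, [450.03, 307.52, 2.49])Traceback (most recent call last):
  File "b.py", line 2, in <module>
    g=(float(sys.argv[1]),float(sys.argv[2])); a=pick(g,int(sys.argv[3])); place(int(sys.argv[4]),a)
                                                 ~~~~^^^^^^^^^^^^^^^^^^^^
  File "pp.py", line 8, in pick
    assert r[0]>.75
           ^^^^^^^^
AssertionError
```

```bash
sed -i 's/>.75/>.65/' pp.py; python3 b.py 450 307 80 2 && python3 b.py 530 -403 68 0
```

```text
{'top': 346, 'scene': 102}
fit (np.float64(0.632), 80, [448.78, 307.34, 2.58])Traceback (most recent call last):
  File "b.py", line 2, in <module>
    g=(float(sys.argv[1]),float(sys.argv[2])); a=pick(g,int(sys.argv[3])); place(int(sys.argv[4]),a)
                                                 ~~~~^^^^^^^^^^^^^^^^^^^^
  File "pp.py", line 8, in pick
    assert r[0]>.65
           ^^^^^^^^
AssertionError
```

```bash
sed -i 's/    r=fit(m,g,Ls/    m={c:x for c,x in m.items() if x.sum()>200}\n    r=fit(m,g,Ls/' pp.py; python3 b.py 450 307 80 2 && python3 b.py 530 -403 68 0
```

```text
{'top': 329, 'scene': 157}
fit (np.float64(0.841), 80, [449.02, 305.9, 2.56])
grip w 35.92671598001499 [-0.3  0.  -0.6]
lift w 35.835578984410525
over w 35.80073620488806
57 [ 0.3 -1.   1.5] 55 [-0.  -1.2  2. ] 53 [ 0.6 -0.8  1.2] 51.5 [-0.7  0.   1.5] 50.3 [-0.4 -2.1  1.6] t 29.8
{'top': 300, 'scene': 397}
fit (np.float64(0.902), 68, [529.16, -404.14, 2.22])
grip w 35.507283929191985 [0.3 0.6 0.6]
lift w 35.28497292607486
over w 35.701727125935115
57 [0.1 0.6 0. ] 55 [ 0.3 -0.1  0. ] 53 [-1.   0.8 -0.2] 51.5 [-0.8  0.6  0.4] 50.3 [ 0.8  1.3 -0.4] t 39.55
```

```bash
python3 b.py 465 -289 56 1
python3 - <<'E'
from h import *
go((480,-260,300),A+np.pi/2)
a=shot("top","t2.png")[120:290,230:380]; b=shot("scene","s2.png")[180:330,270:440]
f=lambda i:cv2.resize(i[:,:,::-1],(400,450),interpolation=cv2.INTER_CUBIC)
cv2.imwrite("pics/c2.png",np.hstack([f(a),f(b)]))
E
```

```text
{'scene': 321}
fit (np.float64(0.918), 56, [467.08, -288.05, 0.29])
grip w 35.5987431554923 [0.5 0.  0.3]
lift w 35.87999782888312
over w 35.58119537930491
57 [-0.1  0.1 -0.8] 55 [ 0.5  0.  -0.5] 53 [-0.5  0.  -1.4] 51.5 [ 0.   0.5 -1.2] 50.3 [0.3 0.  0.1] t 48.4083
```

View pics/c2.png

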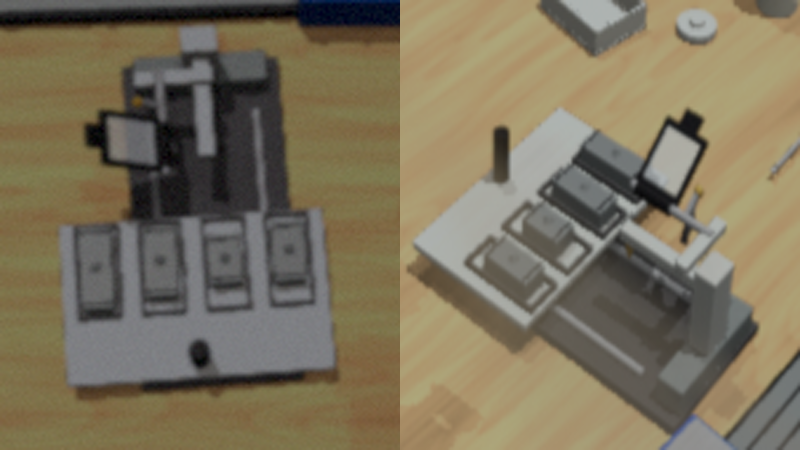

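View pics/t2.png

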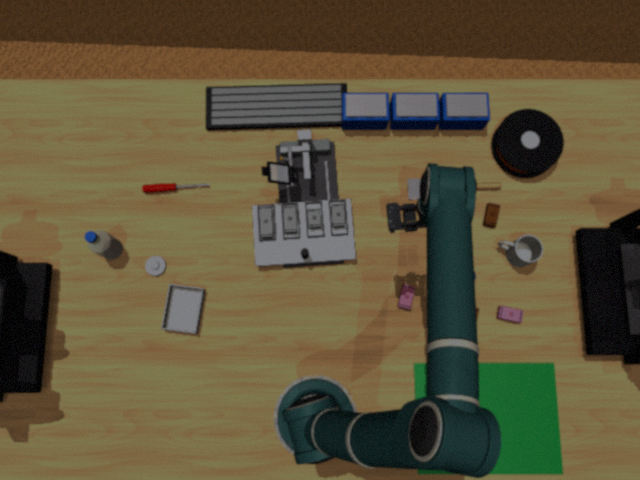

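All four prints lie flat in their nests, shown in both views. The loupe is stowed and the bystanders are unmoved. Now I'll measure nib and pointer positions repeatedly in both cameras.

```bash
cat > meas.py <<'E'
from pp import *
def measure(n,names=("print_a","pointer_tip"),rad=25,z=(40,76),cams=("top","scene"),tg=None):
    acc={}
    for c in cams:
        for k in range(n):
            shot(c)
            for nm,zz in zip(names,z):
                for d in viewer.pinpoint(nm,c):
                    X=w(c,d["at"])
                    if nm=="print_a":
                        s=inv(X); i=[j for j in range(4) if np.hypot(*(X[:2]-tg[j]))<rad]
                        if not i: continue
                        key=(c,i[0])
                    else:
                        if np.hypot(*(inv(X)-[110,0]))>rad: continue
                        key=(c,nm)
                    acc.setdefault(key,[]).append([*inv(X),X[2]])
    return acc
if __name__=="__main__":
    acc=measure(4,tg=[nest(j) for j in range(4)])
    for k,v in sorted(acc.items(),key=str): print(k,len(v),np.mean(v,0).round(1),np.std(v,0).round(1), inv(nest(k[1])).round(1) if k[1] in range(4) else "")
    print(robot.observe()["t"])
E
python3 meas.py
```

```text
('scene', 'pointer_tip') 4 [111.    4.4  78.4] [2.1 0.9 1.9] 
('scene', 0) 4 [ -2.5 -82.   42.4] [1.4 1.7 1.8] [ -4.5 -82.2]
('scene', 1) 4 [ -5.4 -14.2  43.7] [0.9 1.  1.4] [ -4.5 -12.2]
('scene', 2) 4 [-1.4 60.7 41.4] [0.4 1.8 1.9] [-4.5 57.8]
('scene', 3) 4 [ -1.2 130.   41.5] [0.6 1.6 1.1] [ -4.5 127.8]
('top', 'pointer_tip') 4 [109.4  -1.1  75.1] [2.5 0.9 0.8] 
('top', 0) 4 [ -8.  -82.9  35.6] [1.5 1.1 1.5] [ -4.5 -82.2]
('top', 1) 4 [-4.6 -8.8 40.2] [0.7 0.2 0.6] [ -4.5 -12.2]
('top', 2) 4 [-4.  61.9 43.7] [2.  0.7 0.9] [-4.5 57.8]
('top', 3) 2 [ -6.1 131.1  38. ] [1.3 0.8 0.7] [ -4.5 127.8]
50.9417
```

Pinpoint biases are about ±2–3 mm per camera. Measured against the TCP-placed prints, the pointer comes out at stage (110, 0) ±1.5 mm, so the frames agree. Now the loupe.

```bash
cat > loupe.py <<'E'
from h import *
def tip(sgn):
    """sgn=-1: push toward -y (over); +1: back"""
    th=A+np.pi/2; P=lambda v,z:[*S(110,v),z]
    s=45-sgn*(79+18+25); e=45+sgn*(-18+14)   # TCP start; end (leading face 14 past upright)
    go(P(s,300),th); grip(0.0,10); robot.servo_line(P(s,160),feed=150); f0=F(); print("start",inv(tcp()).round(1))
    v=s; fm=0
    while sgn*(e-v)>0:
        v=v+sgn*min(12,abs(e-v)); z=160+ (12 if abs(v-s)>60 else 0)
        robot.servo_line(P(v,z),feed=80); f=F()-f0; fm=max(fm,abs(f).max())
        if fm>25: print("FORCE",f); break
    print("end",inv(tcp()).round(1),"fmax",fm,f.round(1)); robot.hold(.2)
    b=v-sgn*50; robot.servo_line(P(b,172),feed=150); robot.servo_line(P(b,300),feed=200); print("t",robot.observe()["t"])
E
python3 - <<'E'
from loupe import *
tip(-1); go((480,-200,300),A+np.pi/2)
a=shot("top","t3.png")[120:290,230:380]; b=shot("scene","s3.png")[180:330,270:440]
f=lambda i:cv2.resize(i[:,:,::-1],(400,450),interpolation=cv2.INTER_CUBIC)
cv2.imwrite("pics/c3.png",np.hstack([f(a),f(b)]))
E
```

```text
start [110.6 167.5]
FORCE [-10.97953842  30.80821863  23.83964002]
end [109.7 129.9] fmax 30.80821863002887 [-11.   30.8  23.8]
t 57.55
```

View pics/c3.png

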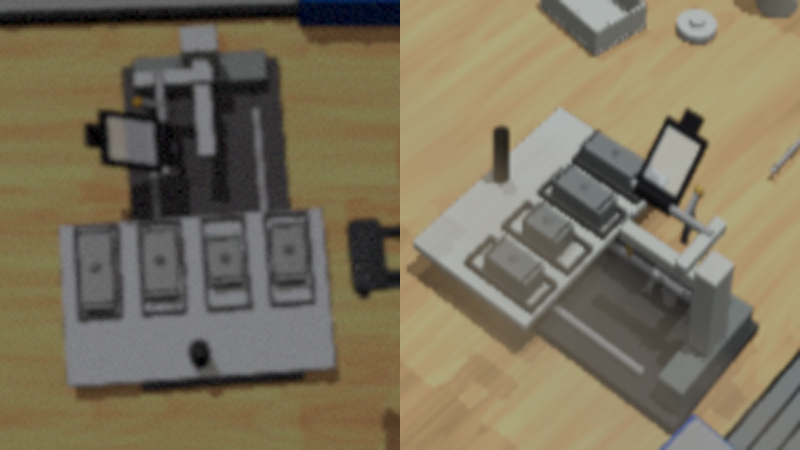

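The loupe is still stowed: the level push jammed by friction, because the tab tip moves mostly upward at first. I'll follow the tab's arc with the fingers instead, so nothing has to slide.

```bash
cat > loupe.py <<'E'
from h import *
def tip(sgn,end=-0.3,dx=0):
    """sgn=-1: push toward -y (over); +1: back. Finger face follows the tab's arc."""
    th=A+np.pi/2
    def P(ph,lead):
        y=45-sgn*(96*np.sin(ph)+3.5*np.cos(ph)+18-lead); z=120+96*np.cos(ph)-3.5*np.sin(ph)-14
        return [*S(110+dx,y),z]
    p=P(.96,-25); go([p[0],p[1],300],th); grip(0.0,10); robot.servo_line(p,feed=200); f0=F()
    robot.servo_line(P(.96,-2),feed=100); print("near",(F()-f0).round(1)); fm=0
    for ph in np.arange(.96,end,-.07):
        robot.servo_line(P(ph,4),feed=70); f=F()-f0; fm=max(fm,abs(f).max()); print(f.round(0).astype(int).tolist(),end="")
        if fm>22: print("FORCE"); break
    print("\nend",inv(tcp()).round(1),tcp()[2].round(),"fmax",fm.round(1)); robot.hold(.2)
    t=inv(tcp()); b=S(t[0],t[1]-sgn*40); z=tcp()[2]; robot.servo_line([*b,z],feed=150); robot.servo_line([*b,300],feed=200); print("t",robot.observe()["t"])
E
python3 - <<'E'
from loupe import *
tip(-1); go((480,-200,300),A+np.pi/2)
a=shot("top","t4.png")[120:290,230:380]; b=shot("scene","s4.png")[180:330,270:440]
f=lambda i:cv2.resize(i[:,:,::-1],(400,450),interpolation=cv2.INTER_CUBIC)
cv2.imwrite("pics/c4.png",np.hstack([f(a),f(b)]))
E
```

```text
near [ 0.2 -0.8 -1.4]
[0, -1, -1][0, 2, -3][0, 4, -1][-1, 5, 0][-2, 5, 2][-1, 5, 2][-1, 4, 3][1, 3, 3][2, 2, 0][0, 0, -1][0, 0, -1][1, 0, -1][2, 0, -1][0, -1, -1][1, -1, -1][0, -1, -1][1, -1, -1][0, 0, -2]
end [110.   39.7] 200.0 fmax 5.2
t 68.025
```

View pics/c4.png

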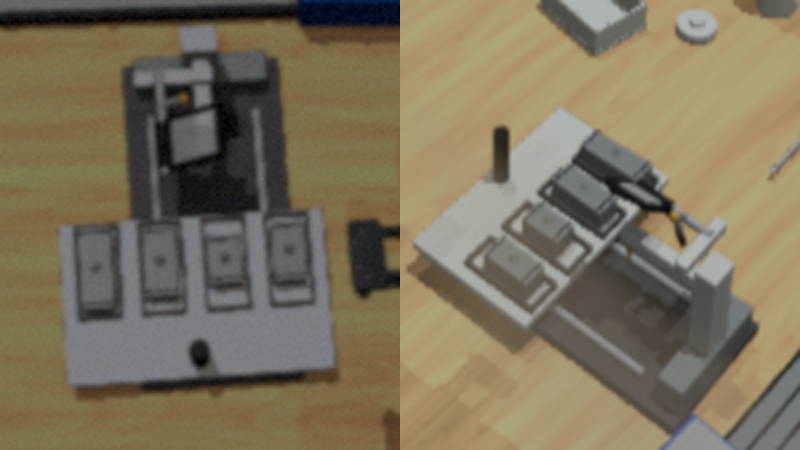

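The loupe is now over the pointer, with a peak force of 5 N. Next I'll grip the post and bring the 92 print under the pointer.

```bash
cat > car.py <<'E'
from meas import *
POST=np.array([-109.4,22.8]); PTR=np.array([110.,0.])
NIB={3:(-4.2,127.8),2:(-3.8,57.8),1:(-5,-12.2),0:(-5,-82.2)}
def tgt(i): return POST+PTR-np.array(NIB[i])
def mv(p,feed=80): robot.servo_line([*S(*p),66],feed=feed)
def crop(name):
    a=shot("top","t"+name)[120:290,230:380]; b=shot("scene","s"+name)[205:305,310:423]
    f=lambda i:cv2.resize(i[:,:,::-1],(400,450),interpolation=cv2.INTER_CUBIC)
    cv2.imwrite("pics/"+name,np.hstack([f(a),f(b)]))
def st(): o=robot.observe(); print("at",inv(o["tcp_pos"]).round(1),"w",round(o["grip_width"]*92,1),"t",round(o["t"],1),F().round(1))
E
python3 - <<'E'
from car import *
th=A+np.pi/2; p=S(*POST)
go((*p,250),th); grip(0.6); robot.servo_line([*p,66],feed=150); grip(0.0,40); st()
mv((-60,22.8)); t=tgt(3); mv((-60,t[1])); mv(t,60); st(); robot.hold(1.3); st(); crop("c5.png")
E
```

```text
at [-109.3   22.7] w 21.1 t 73.3 [-0.   0.3  1.2]
at [   5.1 -107.1] w 21.0 t 77.1 [ 1.  -1.6  4. ]
at [   4.9 -104.9] w 20.9 t 78.4 [ 0.3 -1.6  6. ]
```

View pics/c5.png

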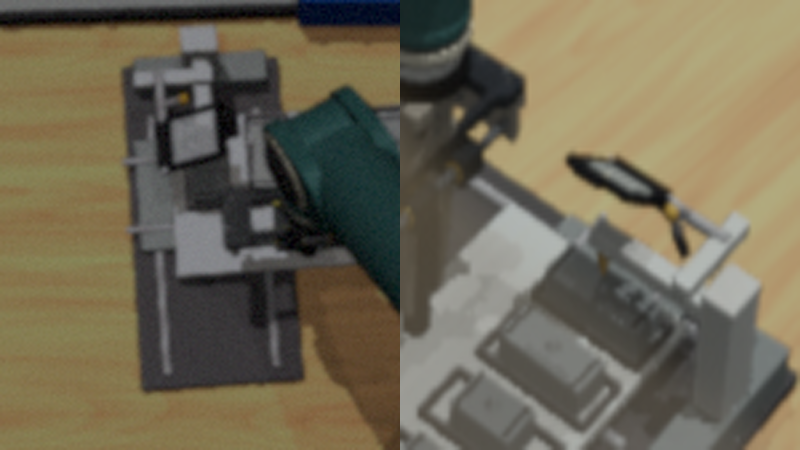

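Print 92 sits under the pointer. The brass tip is at crop (603,268), scene px about (367,264). A zoom will show where the nib is relative to the tip.

Run:
```python
from car import *
im=cv2.imread("pics/sc5.png"); print(px("scene",[*S(110,0),76]),px("scene",[*S(110,0),69]),px("scene",[*S(110,0),64]))
c=im[248:284,345:393]; c=np.clip(c.astype(float)*1.6,0,255).astype(np.uint8)
cv2.imwrite("pics/z5.png",cv2.resize(c,(768,576),interpolation=cv2.INTER_CUBIC))
```

```text
[366.30180828 265.70522466] [366.1356109  267.57971589] [366.01741321 268.91283277]
```

View pics/z5.png

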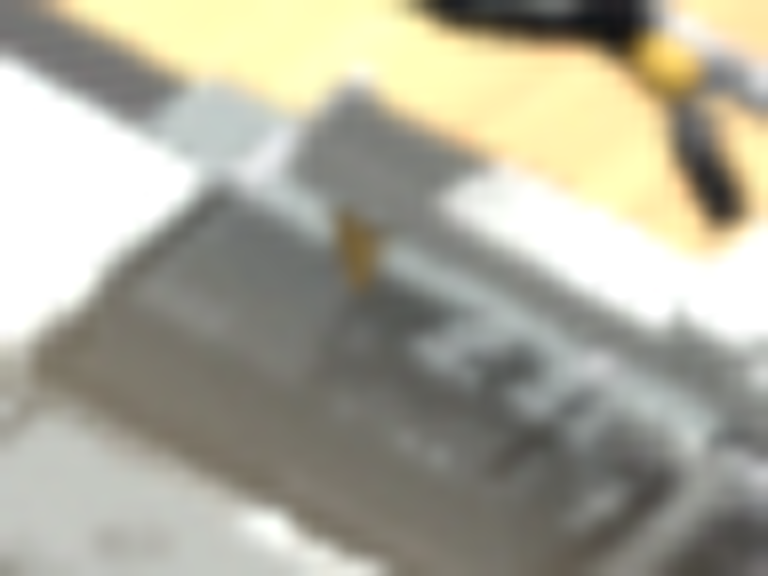

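The tip is at zoom (358,290) and the nib spot at about (370,325). They agree within about 1 px, and 1 px is 2.8 mm. Two finer checks are possible: the slide_y stop at −0.12 as a mechanical reference, and sub-pixel nib spots in the earlier loading pictures.

Run:
```python
from car import *
# nib spots in loading pictures
for cam_,fs in(("top",("t2","t3","t4")),("scene",("s2","s3","s4"))):
    im=np.mean([cv2.imread(f"pics/{f}.png").astype(float).sum(2) for f in fs],0)
    for i in range(4):
        u,v=px(cam_,[*S(NIB[i][0],NIB[i][1]),66.5]); R=5
        x0,y0=int(round(u))-R,int(round(v))-R; p=im[y0:y0+2*R+1,x0:x0+2*R+1]; 
        d=np.clip(np.median(p)-p,0,None); g=cv2.GaussianBlur(d,(0,0),.8)
        yy,xx=np.mgrid[:2*R+1,:2*R+1]; m=(np.hypot(xx-R,yy-R)<=3.5); k=np.unravel_index((g*m).argmax(),g.shape)
        w_=d*(np.hypot(xx-k[1],yy-k[0])<=1.6); c=np.array([(w_*xx).sum(),(w_*yy).sum()])/w_.sum()+[x0,y0]
        X=ray(cam_,c,66.5); print(cam_,i,(c-[u,v]).round(1),"stage",inv(X).round(1),"ref",NIB[i],"contrast",round(g[k]))
# y stop
t=tgt(3); f0=F(); d=S(0,-1)-S(0,0)
for y in np.arange(t[1]-8,t[1]-26,-1.5):
    mv((t[0],y),30); f=(F()-f0)[:2]@d; print(round(y,1),inv(tcp()).round(1),f.round(1))
    if f<-7: break
st()
```

```text
top 0 [-0.3 -0.2] stage [ -4.5 -81.3] ref (-5, -82.2) contrast 81
top 1 [-0.2  1. ] stage [ -8.  -11.5] ref (-5, -12.2) contrast 78
top 2 [-0.   0.5] stage [-5.4 57.9] ref (-3.8, 57.8) contrast 88
top 3 [0.2 1.5] stage [ -8.6 127.6] ref (-4.2, 127.8) contrast 73
scene 0 [1.1 0.8] stage [ -0.7 -82.7] ref (-5, -82.2) contrast 27
scene 1 [ 0.4 -0.1] stage [ -4.4 -11.2] ref (-5, -12.2) contrast 27
scene 2 [0.6 0.2] stage [-1.9 58.2] ref (-3.8, 57.8) contrast 33
scene 3 [-0.9  4.1] stage [  5.6 110. ] ref (-4.2, 127.8) contrast 42
-113.0 [   4.8 -113.8] -0.7
-114.5 [   4.7 -114.9] -1.0
-116.0 [   4.7 -116.3] -1.3
-117.5 [   4.8 -117.9] 0.4
-119.0 [   4.7 -119.4] -0.5
-120.5 [   4.7 -120.6] -1.0
-122.0 [   4.7 -120.6] -4.6
-123.5 [   4.7 -120.6] -7.5
at [   4.7 -120.6] w 21.0 t 80.6 [0.2 7.2 5.5]
```

The y stop was met at −120.6, so the y reference is good to 0.6 mm. Nib spots agree in y within 1 mm and give small x corrections. I'll redo print 92 with these, then run 80, 68 and 56, backing out between the last ones.

```bash
sed -i 's/^PTR=.*//; s/PTR=np.array(\[110.,0.\])/PTR=np.array([110.2,-0.5])/; s/^NIB=.*/NIB={3:(-6.4,127.8),2:(-3.8,57.9),1:(-6,-11.8),0:(-3,-82.2)}/' car.py
python3 - <<'E'
from car import *
for i,back in((3,0),(2,0),(0,1),(1,1)):
    t=tgt(i)
    if back: c=inv(tcp()); mv((-50,c[1])); mv((-50,t[1]))
    mv(t,60); robot.hold(.3); st(); robot.hold(1.4); st(); shot("scene",f"r{i}.png")
im=[cv2.resize(np.clip(cv2.imread(f"pics/r{i}.png")[248:284,345:393]*1.5,0,255).astype(np.uint8),(400,300),interpolation=cv2.INTER_CUBIC) for i in(3,2,0,1)]
cv2.imwrite("pics/rall.png",np.vstack([np.hstack(im[:2]),np.hstack(im[2:])]))
E
```

```text
at [   6.9 -105.6] w 21.2 t 81.4 [0.1 0.7 6.6]
at [   6.9 -105.6] w 21.2 t 82.8 [-0.4  1.8  6.8]
at [  4.8 -36. ] w 21.1 t 84.4 [1.3 1.  5.8]
at [  4.8 -36. ] w 21.3 t 85.8 [1.5 0.4 5.8]
at [  3.2 103.5] w 21.4 t 90.0 [ 1.  -0.3  5.9]
at [  3.2 103.5] w 21.2 t 91.4 [ 1.6 -0.1  6. ]
at [ 5.6 33.7] w 21.2 t 94.7 [ 1.3 -0.5  6. ]
at [ 5.6 33.7] w 21.4 t 96.1 [ 1.3 -0.8  5.6]
```

View pics/rall.png

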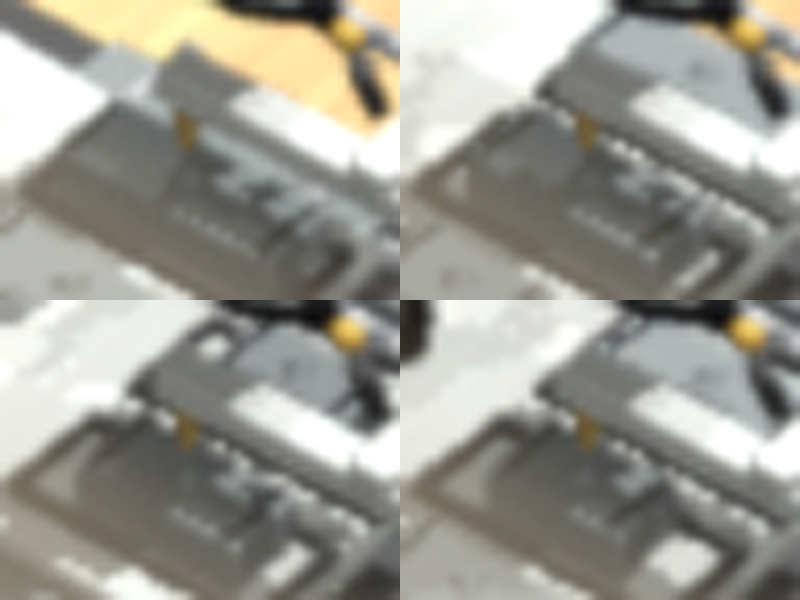

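Run:
```python
from car import *
ims=np.mean([cv2.imread(f"pics/r{i}.png").astype(float) for i in(3,2,0,1)],0)
p=ims[255:272,358:376]; y=(p[:,:,2]-p[:,:,0]); y=np.clip(y,0,None)
for r in range(17):
    print(255+r,y[r].round().astype(int).tolist())
X=ray("scene",(367.4,266.1),76); print(inv(X))
```

```text
255 [0, 0, 0, 1, 2, 4, 7, 4, 2, 1, 2, 4, 8, 10, 12, 13, 14, 13]
256 [0, 1, 0, 0, 0, 1, 2, 2, 1, 2, 1, 1, 2, 4, 7, 10, 12, 12]
257 [0, 1, 1, 0, 0, 1, 2, 2, 2, 1, 1, 1, 1, 2, 2, 4, 8, 9]
258 [1, 1, 1, 0, 0, 1, 2, 2, 2, 1, 2, 1, 1, 2, 1, 2, 2, 4]
259 [1, 1, 1, 1, 0, 1, 1, 2, 1, 1, 1, 2, 2, 1, 1, 2, 2, 2]
260 [1, 2, 1, 1, 0, 0, 0, 2, 3, 2, 2, 1, 1, 2, 2, 2, 2, 2]
261 [2, 2, 1, 0, 0, 0, 1, 7, 17, 12, 4, 2, 2, 1, 2, 2, 2, 2]
262 [2, 2, 1, 1, 0, 0, 0, 5, 26, 30, 16, 6, 2, 1, 2, 2, 2, 2]
263 [4, 3, 2, 1, 0, 0, 1, 4, 24, 38, 27, 8, 1, 1, 1, 2, 1, 2]
264 [4, 3, 2, 1, 0, 0, 0, 4, 18, 35, 20, 4, 0, 0, 1, 1, 1, 1]
265 [4, 3, 2, 2, 1, 0, 0, 2, 12, 28, 11, 1, 0, 0, 0, 0, 1, 1]
266 [4, 4, 4, 3, 2, 1, 1, 0, 4, 8, 3, 0, 0, 0, 0, 0, 1, 0]
267 [4, 4, 4, 3, 3, 2, 2, 1, 1, 2, 1, 0, 0, 0, 0, 0, 0, 0]
268 [5, 5, 5, 4, 3, 3, 2, 2, 2, 1, 0, 1, 0, 0, 0, 0, 0, 0]
269 [6, 5, 6, 4, 5, 4, 3, 3, 2, 2, 2, 1, 0, 0, 0, 0, 0, 0]
270 [7, 7, 6, 6, 5, 5, 5, 5, 3, 3, 3, 2, 1, 0, 0, 0, 0, 0]
271 [8, 8, 7, 7, 6, 6, 5, 5, 4, 4, 4, 3, 2, 1, 0, 0, 0, 0]
[113.31894328   0.66474123]
```

The tip pixel in the scene view gives x 112.5–113.3, y 0.7. The nibs in the same camera carry a bias of about +1.9 mm, so the alignment holds to about 1 mm. Now I'll pull the carrier back to the front stop and return the loupe.

Run:
```python
from car import *
from loupe import tip
c=inv(tcp()); mv((-60,c[1])); mv((-60,0)); mv((-106,0)); robot.hold(.2); f0=F(); d=S(-1,0)-S(0,0)
for x in np.arange(-107.5,-118,-1.5):
    mv((x,0),30); f=(F()-f0)[:2]@d; print(round(x,1),inv(tcp()).round(1),f.round(1))
    if f<-7: break
st(); p=tcp(); grip(0.6); robot.servo_line([p[0],p[1],250],feed=150); 
tip(+1); go((480,-200,300),A+np.pi/2); crop("c9.png"); print(robot.observe()["t"])
```

```text
-107.5 [-1.096e+02  1.000e-01] -0.2
-109.0 [-109.8    0. ] -3.8
-110.5 [-1.097e+02  1.000e-01] -7.4
at [-1.097e+02  1.000e-01] w 21.3 t 99.3 [ 6.3 -0.4  0.9]
near [ 0.3  1.  -0.4]
[1, -1, 1][-1, -4, 1][-1, -5, 1][-1, -5, 2][-2, -5, 3][-1, -6, 4][-1, -4, 4][-1, -3, 3][0, -2, 1][1, -2, 0][1, 0, -1][0, 0, 0][1, 0, 0][0, 0, -1][0, 1, 0][2, 1, -1][0, 0, 0][0, 0, 0]
end [109.9  50.2] 200.0 fmax 5.6
t 110.2167
111.4833
```

View pics/c9.png

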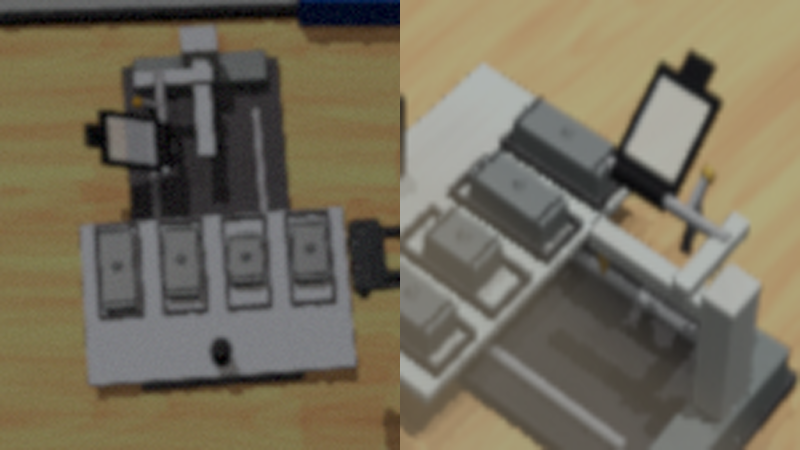

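View pics/sc9.png

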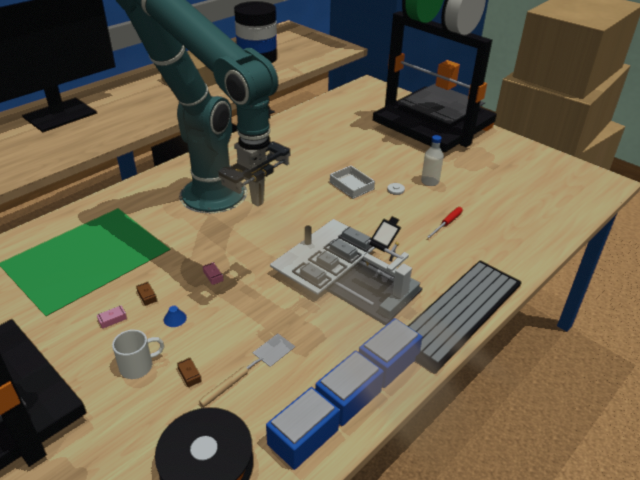

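All four prints are in their nests, the loupe is stowed, the carrier is at its front stop and the bystanders look untouched. One last nib check confirms the prints did not shift in their nests between loading and pointing; then I hand in.

Run:
```python
from car import *
im=cv2.imread("pics/tc9.png").astype(float).sum(2)
for i in range(4):
    u,v=px("top",[*S(NIB[i][0]-.3,NIB[i][1]-22.7),66.5]); R=5; x0,y0=int(round(u))-R,int(round(v))-R; p=im[y0:y0+11,x0:x0+11]
    d=np.clip(np.median(p)-p,0,None); g=cv2.GaussianBlur(d,(0,0),.8); yy,xx=np.mgrid[:11,:11]; k=np.unravel_index((g*(np.hypot(xx-R,yy-R)<=3.5)).argmax(),g.shape)
    w_=d*(np.hypot(xx-k[1],yy-k[0])<=1.6); c=np.array([(w_*xx).sum(),(w_*yy).sum()])/w_.sum()+[x0,y0]
    print(i,(inv(ray("top",c,66.5))+[.3,22.7]).round(1),NIB[i])
robot.job_done()
```

```text
0 [ -5.5 -81.6] (-3, -82.2)
1 [ -9.  -11.8] (-6, -11.8)
2 [-6.6 57.7] (-3.8, 57.9)
3 [ -7.5 127.1] (-6.4, 127.8)
the job is handed in; nothing more can be done
```

The job is done and handed in at about 111 s of the 210 s allowed; no verdict was reported.

- **Loading:** All four grey prints (92, 80, 68 and 56 mm) are lying in nests 3, 2, 0 and 1. No print was knocked aside and the grip never slackened, as far as I could see.
- **Loupe:** My first attempt to tip it, pushing level, jammed by friction at about 31 N on the finger tips, so I stopped. Following the tab's arc instead worked both ways with a peak of about 6 N.
- **Pointing:** With the loupe over, each nib was held under the pointer for about 1.7 s, in the order 92, 80, 68, 56. The 92 print also rested about 2 mm off that spot for 1.3 s on a first try, before I refined the position.
- **Finish:** The carrier is back at the front stop, confirmed by touch at about 7 N. The last pictures show the loupe stowed, the prints in their nests and the bystanders untouched. The arm is clear of everything.

**Checks that disagreed:** I expect alignment under the pointer to be good to about 1–2 mm. The y stop agreed with my frame within 0.6 mm. The two cameras differ from each other by about 3–4 mm in x, and I averaged them. The final top-view nib check matched in y within 1 mm. In x it read 1–3 mm low, close to that camera's known bias.

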